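# Clamp a flanged pipe stub onto the leak-test stand

### The job

Set the loose flanged pipe stub, flange down, on the flange of the test stand and, with the clamp still open, slide it gently under the lip of the fixed clamp half until it is fully home against the back of it. Then swing the hinged clamp half around both flanges until it bears on its rubber buffer, and turn the latch lever over the clamp's pin until it pulls firmly tight by feel (about 10 N at the lever's post), without crushing the rubber. Leave the jar, tape measure, box and brake pad where they are.

Things in the scene. Friction and masses are not known exactly. Their poses are not given: they have to be found in the camera images.
- stand: Leak-test stand, fixed: grey base plate 150 x 190 x 12 mm carrying an upright steel pipe with a flange on top, ringed by an aluminium clamp in two halves. Origin: on the bench under the pipe's axis. Its level x axis is the direction in which the stub is slid home; y is level, to the left of x; z up. Fixed clamp half on the +x side, hinged half on the -x side. Place and yaw vary.
- fixed_half (a point): Middle of the fixed half's inner wall, 62 mm above the bench. Each half is a C-section covering 65 degrees either side of the x axis: wall radius inside 33.5, outside 38.5 mm, top 72 mm above the bench. Its upper lip reaches in to radius 26 mm, underside 67.5 mm above the bench (1.5 mm over a seated stub flange), so the stub cannot be lowered straight into place but must slide in.
- seat (a point): Centre of the stand flange's flat top face (diameter 64 mm), 58 mm above the bench; axes as the stand's. Lower the stub onto this face with its axis 16 to 20 mm short (towards -x), then slide it along +x under the lip; the curved wall stops and centres it. Fully home its axis is about 1.5 mm to +x of this point; side play is 1.5 mm, so let the stub yield sideways.
- stub: The loose pipe stub: a steel flange, diameter 64 mm, 8 mm thick, upper rim chamfered 2 mm, with a pipe of outer diameter 38 mm standing on it, 56 mm high in all, 0.35 kg; round about its z axis. It starts standing on the bench, flange down, to the right of the stand. Origin: centre of the flange's underside.
- stub_mid (a point): Centre of the stub, 28 mm above its underside; grip the pipe from above, 15 to 50 mm above the underside.
- stub_foot (a point): Centre of the stub flange's underside.
- clamp_half (a joint): Angle of the hinged half, rad: 0 shut, 1.8 widest; starts 1.2 to 1.55 open. Vertical hinge; seen from above it opens clockwise and closes anticlockwise. The stiff hinge (0.5 Nm friction, 5.4 N at its post) stays where left. It meets the rubber buffer between 0.03 and 0.075 rad, different each time and only to be felt; 8 to 20 N at its post bears on the rubber.
- clamp_hinge (a point): Point on the vertical axis of the clamp hinge, 46 mm to +y of the pipe's axis, 58 mm above the bench.
- swing_post (a point): The upright round grip post on the hinged half, diameter 14 mm, free from 72 to 112 mm above the bench; the point is on its axis 95 mm above the bench. It is 92.5 mm from the hinge axis; with the half shut it stands at x -34, y -40 mm from the pipe's axis.
- lever (a joint): Angle of the latch lever, rad: 2.3 widest; starts 1.85 to 2.15 open. Vertical pivot; seen from above it opens anticlockwise and closes clockwise. Friction 0.15 Nm (2.5 N at its post); it stays where left. Its hook spirals: it meets the pin at about 1.3 rad and draws it in 6 mm a radian, self-locking. It comes tight between 0.2 and 1.2 rad, different each time. Turned early it bars the pin's way.
- clamp_pin (a point): Upright pin, diameter 8 mm, top 74 mm above the bench, on the free end of the hinged half; the point is on its axis 66 mm above the bench. With the half shut: x -7, y -80 mm from the pipe's axis. The lever's hook catches it when the half stands near its buffer (below 0.08 rad).
- lever_pivot (a point): Point on the vertical pivot axis of the lever, x +15, y -80 mm from the pipe's axis, 66 mm above the bench.
- lever_post (a point): The upright round grip post at the lever's end, diameter 14 mm, free from 70 to 112 mm above the bench; the point is on its axis 95 mm above the bench, 60 mm from the pivot. At lever angle 0 it would lie from the pivot in direction x -0.64, y -0.77 of the stand's axes (starting, it points to about +x).
- bolt_jar: Bystander: glass jar with a lid, diameter 62, 80 mm high, behind the stand on the left. Origin: centre of its underside.
- tape_measure: Bystander: tape measure, 34 x 79 x 64 mm, left of the stand. Origin: centre of its underside.
- screw_box: Bystander: cardboard box, 70 x 110 x 45 mm, behind the stand. Origin: centre of its underside.
- brake_pad: Bystander: brake pad, 50 x 108 x 15 mm, in front of the stand. Origin: centre of its underside.
- buffer: Rubber buffer, diameter 10 mm, on a set screw in the fixed half's ear, 53 mm above the bench, 108 mm from the hinge axis, squeezed by the hinged half's ear; its setting (about 4 mm range) differs each time. 40 N/mm. Origin: its tip. Pushing the lever's post with 7 N squeezes it with about 10 N, 10 N with 15 to 45 N (right), 15 N with 40 to 65 N; over 70 N crushes it, under 10 N is loose.
Mind the look-alikes: they are no part of the job. What is shaped like the stub but purple or yellow is not meant.

How it is judged (in metres and radians):
On the way, in this order (a step that is already met when the one before it is completed fails the run):
1. the stub stands flange down on the stand's flange, slid home into the fixed half (no more than 2 mm short of its back wall), with the hinged half still open (x of stub_foot in the frame of seat above -0.0005 m and horizontal distance between stub_foot and seat below 0.004 m and z of stub_foot in the frame of seat below 0.003 m and angle between stub's own z axis and vertical below 0.06 rad and value of joint clamp_half above 0.6 rad), for 0.2 s.
2. the hinged half is swung shut until it bears on its rubber buffer (more than 2 N), with the lever still open (contact force between buffer and anything else above 2 N and value of joint lever above 1.4 rad), for 0.2 s.
3. the lever has drawn the clamp tight: its hook holds the pin and the buffer is squeezed with more than 10 N (contact force between buffer and anything else above 10 N and value of joint lever below 1.25 rad), for 0.2 s.
At the end, for the whole second after the job is handed in: The latch holds the clamp shut (hinged half below 0.08 rad, lever below 1.25 rad) with more than 10 N on the rubber buffer, and the stub stands upright and at rest on the stand's flange, within 4 mm of its axis and 3 mm of its face (all of step 3 and value of joint clamp_half below 0.08 rad and horizontal distance between stub_foot and seat below 0.004 m and z of stub_foot in the frame of seat below 0.003 m and angle between stub's own z axis and vertical below 0.06 rad and linear speed of stub below 0.02 m/s); the robot touches nothing.
It fails at once if the stub is forced or dropped: more than 80 N between it and the stand or clamp (contact force between stub and stand above 80 N).
It fails at once if the rubber buffer is crushed with more than 70 N (contact force between buffer and anything else above 70 N).
It fails at once if a bystander is moved by more than 20 mm (distance of any of bolt_jar, tape_measure, screw_box, brake_pad from where it was at the start of the episode above 0.02 m).
It also fails if it takes over 72 s, if anything falls off the work surface, if the arm or the gripper's body presses on something with over 40 N, if the wrist force passes 120 N, or if a joint passes its speed limit or range.

### The arm

A 6-joint arm with a two-finger parallel gripper is mounted at the origin on a cart in front of the work surface, level with it; the furniture and walls round the work are solid. World frame = base frame: x ahead of the robot, y to its left, z up, the work surface at z = 0. Lengths are in mm, angles in rad, forces in N, time in s.
With the tool pointing down it reaches from about 400 to 925 mm from the base axis. Payload 12.5 kg.
Tool frame: the origin (TCP) lies on the mounting face of the last link; the fingertips stand 190 mm ahead of it and the grasp point (between the pads) lies 171 mm ahead of it; z points along the fingers, y is the line along which they close (so a half turn about z gives the same grasp; the last joint's range is limited). The gripper opens to 95 mm and grips with 3 to 60 N. Pads are 20 mm wide; open, the fingers measure 119 mm over their backs; the gripper's body (75 mm by 180 mm) begins 59 mm behind the grasp point.
Start: joints at [-1.3, 0.491, 1.559, -0, 1.092, -0.106], TCP at [229.986, -581.147, 404.761] pointing down, gripper open.
Joint ranges: [-3.1, 3.1], [-0.84, 2.19], [0.05, 2.79], [-1.13, 4.28], [0.06, 2.93], [-2.69, 2.69]. Speed limits (rad/s): [2.22, 2.22, 2.79, 3.14, 3.14, 3.14].

### API

Orientations are given as [roll, pitch, yaw] about the fixed x, y, z axes, in that order (R = Rz(yaw) Ry(pitch) Rx(roll)).
In Python, from cell import env gives the robot as it stands.
- The arm moves only by the tool carry_out, never from a script. Its argument "series" is a list of rows, each a list of 5 numbers: the shift along the tool's x, y, z in m, then the turn about the tool's z in degrees, then the opening, from 0 (shut) to 1 (fully open). A call has 1 to 20 rows; each row is the pose to reach, as a shift and turn from the pose commanded when the call began, along the tool's axes at that moment; what a row does not reach only later rows make up. A row lasts 1/8 s, in which the tool goes at most 62.5 mm and 10.7 degrees, less where a joint would pass 70% of its speed; a pose out of reach is approached as far as the arm can. A call with a gripper value outside its range is refused whole. The fingers move at their own pace and stop on an object; the grip force is fixed at half the most. Time passes only in rows, so rows that repeat a pose let the fingers close. It gives the time, the measured TCP pose, the force, the opening and the grip force at its end, in the units of the state.
- env.state(): the state, without advancing time (a new reading comes with each control period).
- env.read_camera(name): name is "side" or "top" or "wrist"; returns (picture, depth): 420x560x3 uint8, red, green, blue; 420x560 float32, mm along the optical axis (not along the pixel's ray), 0 where there is no reading.
- env.get_calibration(name): a dict with "intrinsics" (3x3 intrinsics, pixels), "cam_to_world" (4x4, takes a point from camera to world coordinates); the wrist camera has in their place "T_tool_cam" (4x4, takes a point from camera to tool coordinates, whose origin is the TCP and whose axes are the flange's). Camera axes: x right, y up, looking along -z (the intrinsics and any distortion apply to the point x, -y, -z); pixel columns grow to the right and rows downward; lengths in mm; the calibration is good to about 2 mm. A picture is of the moment at which its call begins: read the wrist's pose just before it. get_calibration takes no time and is no camera call.
- env.job_done(): hands the job in; it is judged then, once.
The state is a dict: "t": time; "joints": joint angles; "qvel": joint speeds; "tau": joint torques, N m; "eef_pos": TCP position; "tcp_rot": TCP orientation; "ft_force": force on the tool from outside, world axes, zero at the start; "moment": the same for the moment, N m; "opening": opening from 0.0 (shut) to 1.0 (fully open); "grip_force": force on a finger pad.
Only numpy, scipy, OpenCV 4.12 (cv2) and the standard library are available. Lean on these libraries where they do the work, as an engineer would, in place of code of your own. Each camera call takes 0.05 s, during which the arm holds its last target. There are 200 camera calls.

## Working session

There is one attempt and no reset: what is moved stays moved. The work goes in short steps, Python scripts to look and compute and a tool call to move; the robot and the scene stay as the last step left them, time stands still between calls to the robot, and variables do not carry over. Pictures are saved under pics/ and viewed, at most 10 in all, crops included, and the job is handed in when it is done.

Besides the shell and the picture viewer there is one more tool, called after "Emit:" in YAML: its name, and indented under it one key for each argument. carry_out: Moves the arm, as the interface text tells. Its arguments: {"type":"object","properties":{"series":{"type":"array","items":{"type":"array","items":{"type":"number"}}}},"required":["series"]}

```bash
mkdir -p pics; ls; python3 - <<'E'
from cell import env
import cv2,numpy as np
np.set_printoptions(precision=4,suppress=True)
print(env.state())
for n in("top","side"):
    im,d=env.read_camera(n); cv2.imwrite(f"pics/{n}0.png",im[:,:,::-1]); np.savez(f"{n}0.npz",im=im,d=d)
for n in("top","side","wrist"): print(n,env.get_calibration(n))
E
```

```text
pics
{'t': 0.0, 'joints': array([-1.2996,  0.4916,  1.5594,  0.    ,  1.0917, -0.1056]), 'qvel': array([ 0.0004,  0.0001,  0.0008,  0.0001, -0.0006, -0.0006]), 'tau': array([ -0.0023, -61.2651, -25.8181,   0.0692,   0.0482,  -0.0002]), 'eef_pos': array([ 229.9665, -581.1291,  404.1569]), 'tcp_rot': array([-3.1405, -0.0001,  0.3768]), 'ft_force': array([-0.4423, -0.3869, -0.4489]), 'moment': array([-0.0173,  0.0146,  0.007 ]), 'grip_force': 0.0, 'opening': 0.9988690257529891}
top {'intrinsics': array([[461.5076,   0.    , 280.9642],
       [  0.    , 461.5076, 210.9167],
       [  0.    ,   0.    ,   1.    ]]), 'cam_to_world': array([[   0.0124,    0.9956,   -0.0934,  423.7643],
       [  -0.9999,    0.0115,   -0.0101,  -96.0228],
       [  -0.009 ,    0.0935,    0.9956, 1412.5735],
       [   0.    ,    0.    ,    0.    ,    1.    ]])}
side {'intrinsics': array([[423.9993,   0.    , 278.9975],
       [  0.    , 423.9993, 203.6567],
       [  0.    ,   0.    ,   1.    ]]), 'cam_to_world': array([[ -0.8873,   0.1776,  -0.4257, 106.4468],
       [ -0.461 ,  -0.3707,   0.8062, 760.894 ],
       [ -0.0146,   0.9116,   0.4108, 530.0941],
       [  0.    ,   0.    ,   0.    ,   1.    ]])}
wrist {'intrinsics': array([[310.4303,   0.    , 284.9715],
       [  0.    , 310.4303, 205.2779],
       [  0.    ,   0.    ,   1.    ]]), 'T_tool_cam': array([[-0.0007,  0.9566,  0.2915, 81.0707],
       [ 1.    ,  0.0004,  0.0013, -0.2846],
       [ 0.0012,  0.2915, -0.9566, 20.4931],
       [ 0.    ,  0.    ,  0.    ,  1.    ]])}
```

View pics/top0.png

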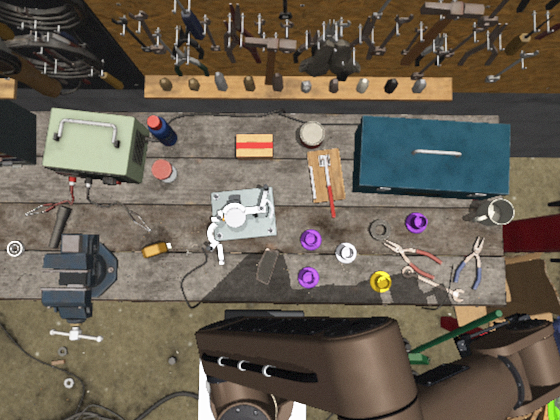

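View pics/side0.png

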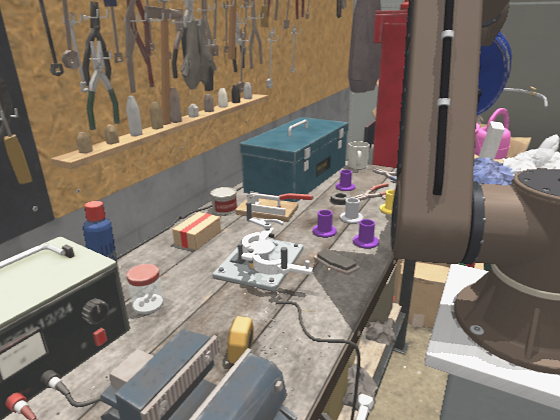

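The top view shows the stand near (240,215), with the open hinged half at (215,240) and the grey stub at (346,253). The purple and yellow look-alikes stand around it. I'll zoom in and compute positions.

```bash
cat > h.py <<'E'
import numpy as np,cv2
from scipy.spatial.transform import Rotation as R
from cell import env
np.set_printoptions(precision=2,suppress=True)
def pose():
    s=env.state(); T=np.eye(4); T[:3,:3]=R.from_euler('xyz',s['tcp_rot']).as_matrix(); T[:3,3]=s['eef_pos']; return T
def camT(n,P=None):
    c=env.get_calibration(n); return c['intrinsics'],(c['cam_to_world'] if n!='wrist' else P@c['T_tool_cam'])
def ray(K,T,u,v,z):
    d=T[:3,:3]@np.array([(u-K[0,2])/K[0,0],-(v-K[1,2])/K[1,1],-1]); return T[:3,3]+d*(z-T[2,3])/d[2]
def proj(K,T,p):
    q=np.linalg.inv(T)@np.r_[p,1]; return K[0,0]*q[0]/-q[2]+K[0,2],K[1,1]*-q[1]/-q[2]+K[1,2]
def cloud(K,T,d):
    v,u=np.indices(d.shape); q=np.stack([(u-K[0,2])/K[0,0]*d,-(v-K[1,2])/K[1,1]*d,-d],-1); return q@T[:3,:3].T+T[:3,3]
E
python3 - <<'E'
from h import *
f=np.load('top0.npz'); im=f['im']; K,T=camT('top')
cv2.imwrite('pics/c1.png',cv2.resize(im[170:300,190:390],None,fx=4,fy=4,interpolation=cv2.INTER_CUBIC)[:,:,::-1])
for n,u,v,z in(("pipe",234,215,58),("stub",346,252,56),("plate",242,214,12)): print(n,ray(K,T,u,v,z))
print(f['d'][200:230:10,220:260:10])
E
```

```text
pipe [537.16  56.1   58.  ]
stub [ 432.58 -273.88   56.  ]
plate [544.35  36.92  12.  ]
[[1414.07 1361.14 1408.7  1417.59]
 [1357.92 1361.19 1361.69 1366.78]
 [1406.72 1362.3  1357.98 1402.02]]
```

View pics/c1.png

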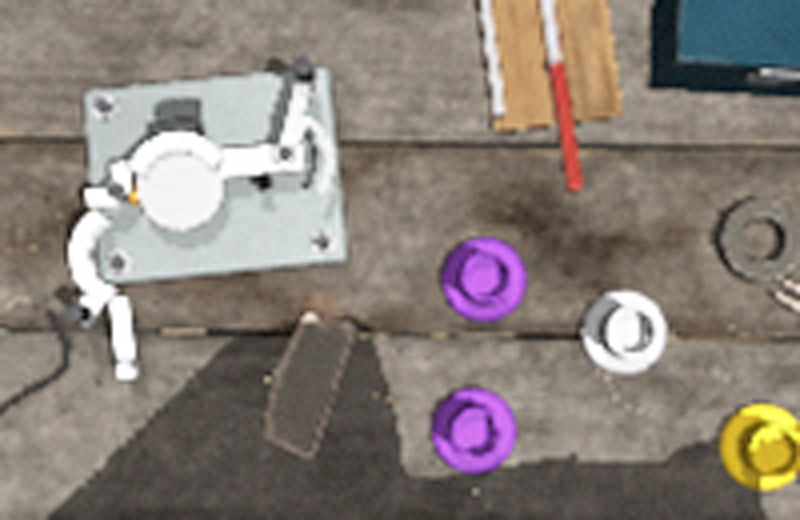

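Crop c1 shows the grey stub at about (628,328), the stand pipe at (180,190) and a stand yaw of about +0.1. The open hinged half's post is at (75,300) and the lever post at (303,68). I'll move above the stub and turn the tool so the fingers close along the stand's x.

Emit:
carry_out:
  series:
    - [0.3,-0.21,0.075,-74,1]
    - [0.3,-0.21,0.075,-74,1]
    - [0.3,-0.21,0.075,-74,1]
    - [0.3,-0.21,0.075,-74,1]
    - [0.3,-0.21,0.075,-74,1]
    - [0.3,-0.21,0.075,-74,1]
    - [0.3,-0.21,0.075,-74,1]
    - [0.3,-0.21,0.075,-74,1]
    - [0.3,-0.21,0.075,-74,1]
    - [0.3,-0.21,0.075,-74,1]

```text
t: 1.35
eef_pos: [431.3, -276.1, 329.8]
tcp_rot: [3.141, 0.0, 1.665]
ft_force: [0.3, -0.5, 0.3]
opening: 1.003
grip_force: 0.0
```

```bash
python3 - <<'E'
from h import *
P=pose(); s=env.state(); print(s['eef_pos'],s['tcp_rot'],s['t'],s['joints'])
im,d=env.read_camera('wrist'); np.savez('w1.npz',im=im,d=d,P=P); cv2.imwrite('pics/w1.png',im[:,:,::-1])
K,T=camT('wrist',P); X=cloud(K,T,d)
m=(np.hypot(X[...,0]-433,X[...,1]+274)<60)&(d>0)
print(np.percentile(X[m][:,2],[1,50,99]))
g=m&(X[...,2]>48)&(X[...,2]<65); print(g.sum(),X[g].mean(0),X[g].min(0),X[g].max(0))
v,u=np.nonzero(g); (cx,cy),r=cv2.minEnclosingCircle(np.c_[u,v].astype(np.float32)); print(cx,cy,r,ray(K,T,cx,cy,56))
print(s['ft_force'])
E
```

```text
[ 431.31 -276.1   329.82] [3.14 0.   1.66] 1.35 [-0.7   0.43  1.92 -0.    0.79 -0.79]
[ -1.54 240.61 263.45]
616 [ 427.03 -276.9    54.37] [ 408.71 -296.09   48.05] [ 445.61 -257.72   57.84]
282.02685546875 210.71746826171875 22.120586395263672 [ 427.   -275.82   56.  ]
[ 0.26 -0.51  0.27]
```

View pics/w1.png

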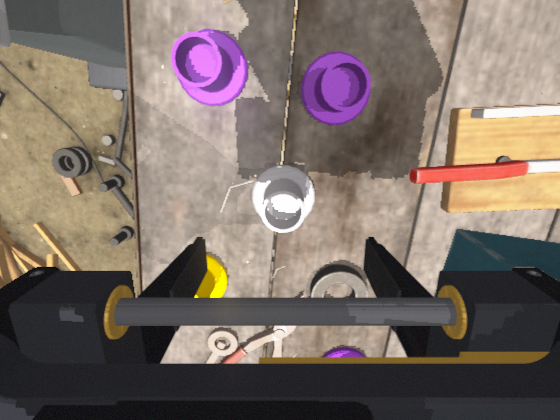

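The wrist view shows the grey stub at (283,200), close to mid-fingers, about 4 mm towards -tool y. I'll go down, grip and lift.

Emit:
carry_out:
  series:
    - [0,-0.004,0.06,0,1]
    - [0,-0.004,0.1,0,1]
    - [0,-0.004,0.119,0,1]
    - [0,-0.004,0.119,0,0.6]
    - [0,-0.004,0.119,0,0]
    - [0,-0.004,0.119,0,0]
    - [0,-0.004,0.119,0,0]
    - [0,-0.004,0.119,0,0]
    - [0,-0.004,0.119,0,0]
    - [0,-0.004,0.119,0,0]
    - [0,-0.004,0.1,0,0]
    - [0,-0.004,0.05,0,0]
    - [0,-0.004,-0.01,0,0]
    - [0,-0.004,-0.06,0,0]
    - [0,-0.004,-0.06,0,0]

```text
t: 3.28
eef_pos: [427.7, -275.8, 392.7]
tcp_rot: [3.138, 0.004, 1.668]
ft_force: [0.4, -0.4, -4.4]
opening: 0.394
grip_force: 30.0
```

Emit:
carry_out:
  series:
    - [0.238,0.095,-0.01,0,0]
    - [0.238,0.095,-0.01,0,0]
    - [0.238,0.095,-0.01,0,0]
    - [0.238,0.095,-0.01,0,0]
    - [0.238,0.095,-0.01,0,0]
    - [0.238,0.095,-0.01,0,0]
    - [0.238,0.095,-0.01,0,0]

```text
t: 4.15
eef_pos: [498.8, -30.9, 399.0]
tcp_rot: [-3.14, -0.0, 1.667]
ft_force: [-0.4, -0.6, -2.3]
opening: 0.395
grip_force: 30.0
```

```bash
python3 - <<'E'
from h import *
P=pose(); s=env.state(); print(s['eef_pos'],s['tcp_rot'],s['t'],s['joints'])
im,d=env.read_camera('wrist'); np.savez('w2.npz',im=im,d=d,P=P); cv2.imwrite('pics/w2.png',cv2.resize(im,(784,588))[:,:,::-1])
K,T=camT('wrist',P)
for n,p in(("pipe",(537,56,58)),("bench",(537,56,0))): print(n,proj(K,T,p))
E
```

```text
[498.85 -30.9  399.01] [-3.14 -0.    1.67] 4.15 [-0.19  0.32  1.87 -0.    0.96 -0.29]
pipe (np.float64(334.06452577383675), np.float64(110.68861149543116))
bench (np.float64(326.59352396708897), np.float64(110.72740680752477))
```

View pics/w2.png

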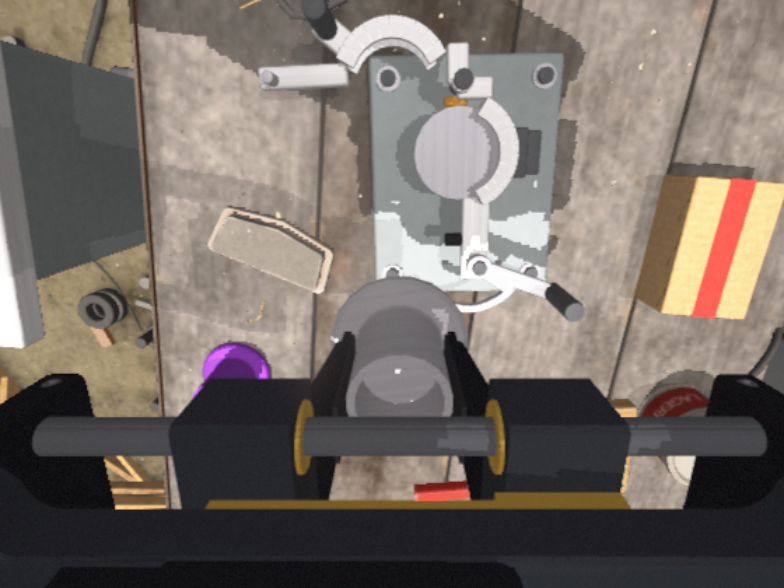

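```bash
python3 - <<'E'
from h import *
f=np.load('w2.npz'); d=f['d']; K,T=camT('wrist',f['P']); X=cloud(K,T,d); Z=X[...,2]
near=(np.hypot(X[...,0]-537,X[...,1]-56)<120)&(d>0)
print(np.histogram(Z[near],bins=np.arange(-6,120,3)))
pl=near&(abs(Z-12)<4); pts=X[pl][:,:2].astype(np.float32)
# plate edges: rect
r=cv2.minAreaRect(pts); print('plate',r)
def circ(p):
    A=np.c_[2*p,np.ones(len(p))]; s=np.linalg.lstsq(A,(p**2).sum(1),rcond=None)[0]; return s[:2],np.sqrt(s[2]+s[:2]@s[:2])
fl=(near&(abs(Z-58)<3)&(np.hypot(X[...,0]-537,X[...,1]-56)<40)).astype(np.uint8)
n,l,st,c=cv2.connectedComponentsWithStats(fl); k=1+st[1:,4].argmax(); print('flange px',st[k],c[k])
cn=max(cv2.findContours((l==k).astype(np.uint8),0,1)[0],key=len)[:,0]
q=np.array([ray(K,T,u,v,58)[:2] for u,v in cn])
for ins in (q,): 
    c0=np.array([535,56.]); 
    for _ in range(6):
        dd=np.hypot(*(q-c0).T); s=abs(dd-32)<3; c0,rr=circ(q[s])
    print('flange circle',c0,rr,s.sum())
lip=near&(Z>68)&(Z<76)&(np.hypot(*(X[...,:2]-c0).transpose(2,0,1))<42)&(X[...,0]>c0[0]-5)
print('lip z',np.median(Z[lip]),np.histogram(np.hypot(*(X[lip][:,:2]-c0).T),bins=range(20,44,2)))
for n,u,v,z in(("hinge",462,80,74),("pivot",479,266,74),("swingpost",318,10,112),("leverpost",568,305,112),("leverpost",565,303,112)): 
    p=ray(K,T,u/1.4,v/1.4,z); print(n,p, p[:2]-c0)
E
```

```text
(array([  83, 7562, 3772,    0,   49, 9461, 4062,  369,  243,    0,    0,
          0,    5,   14,   41,   36,    4,   56,  350,   69, 1216, 3558,
        283,  103,  624, 2749, 1032,   36,   33,   35,   38,   41,   30,
         39,   47,   35,   43,   43,   95,  151,    0]), array([ -6,  -3,   0,   3,   6,   9,  12,  15,  18,  21,  24,  27,  30,
        33,  36,  39,  42,  45,  48,  51,  54,  57,  60,  63,  66,  69,
        72,  75,  78,  81,  84,  87,  90,  93,  96,  99, 102, 105, 108,
       111, 114, 117]))
plate ((542.255615234375, 36.11735534667969), (150.0299530029297, 189.2003631591797), 6.277243137359619)
flange px [ 295   75   61   77 3252] [325.49 110.41]
flange circle [530.22  56.09] 31.4800843218947 118
lip z 71.51357577966021 (array([  0,   0,  30, 169, 160, 170, 178, 194, 201,  38,  16]), array([20, 22, 24, 26, 28, 30, 32, 34, 36, 38, 40, 42]))
hinge [524.52 100.86  74.  ] [-5.7  44.77]
pivot [553.53 -19.4   74.  ] [ 23.31 -75.49]
swingpost [438.44 121.33 112.  ] [-91.78  65.24]
leverpost [606.82 -30.88 112.  ] [ 76.6  -86.97]
leverpost [604.6  -29.72 112.  ] [ 74.38 -85.81]
```

The wrist view shows the stand clearly: flange at (453,150), hinge at (462,80), lever pivot at (479,266) and lever post at (568,305). The seat is at about (530,56.3) with yaw 0.11. I'll move 18 mm short of it, 10 mm above.

Emit:
carry_out:
  series:
    - [0.04,0.0214,0,-0.8,0]
    - [0.0835,0.0214,0,-0.8,0]
    - [0.0835,0.0214,0.04,-0.8,0]
    - [0.0835,0.0214,0.08,-0.8,0]
    - [0.0835,0.0214,0.11,-0.8,0]
    - [0.0835,0.0214,0.122,-0.8,0]
    - [0.0835,0.0214,0.122,-0.8,0]
    - [0.0835,0.0214,0.122,-0.8,0]

```text
t: 5.2
eef_pos: [512.5, 55.1, 278.7]
tcp_rot: [3.14, 0.0, 1.682]
ft_force: [0.3, -0.2, -3.2]
opening: 0.395
grip_force: 30.0
```

```bash
python3 - <<'E'
from h import *
P=pose(); s=env.state(); print(s['eef_pos'],s['tcp_rot'],s['t'],s['joints'],s['ft_force'])
im,d=env.read_camera('wrist'); np.savez('w3.npz',im=im,d=d,P=P); a=im
im2,d2=env.read_camera('side'); np.savez('s3.npz',im=im2,d=d2)
b=cv2.resize(im2[220:300,200:330],(520,320),interpolation=cv2.INTER_CUBIC)
c=np.zeros((560,800,3),np.uint8); c[:315,:420]=cv2.resize(a,(420,315)); c[240:,380:]=b[:,:420]
cv2.imwrite('pics/w3.png',c[:,:,::-1])
E
```

```text
[512.51  55.09 278.74] [3.14 0.   1.68] 5.2 [-0.02  0.51  1.95 -0.    0.67 -0.13] [ 0.28 -0.24 -3.17]
```

View pics/w3.png

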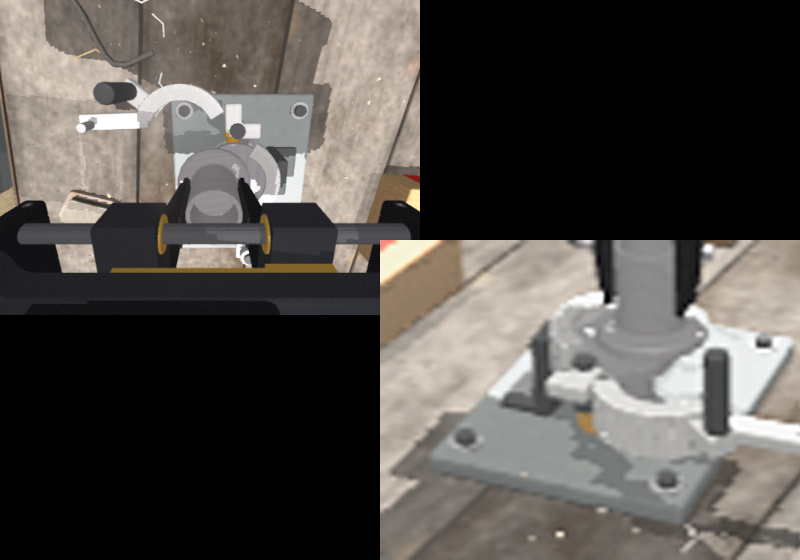

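The stub hangs over the stand flange, about 18 mm short, with clear space around it. I'll lower it slowly by feel.

Emit:
carry_out:
  series:
    - [0,0,0.004,0,0]
    - [0,0,0.007,0,0]
    - [0,0,0.0085,0,0]
    - [0,0,0.0085,0,0]

```text
t: 5.8
eef_pos: [512.2, 55.4, 269.1]
tcp_rot: [-3.141, 0.0, 1.682]
ft_force: [-0.1, 0.2, -3.1]
opening: 0.399
grip_force: 30.0
```

Emit:
carry_out:
  series:
    - [0,0,0.0008,0,0]
    - [0,0,0.0015,0,0]
    - [0,0,0.0015,0,0]

```text
t: 6.18
eef_pos: [512.1, 55.4, 268.8]
tcp_rot: [3.141, 0.0, 1.682]
ft_force: [-4.4, -0.4, 14.2]
opening: 0.396
grip_force: 30.0
```

Contact at 17 N. I'll loosen the fingers slightly so the stub can yield, then push with the rear finger.

Emit:
carry_out:
  series:
    - [0,0,0,0,0.45]
    - [0,0,0,0,0.45]
    - [0,0,-0.0005,0,0.45]
    - [0,0.003,-0.001,0,0.45]
    - [0,0.006,-0.001,0,0.45]
    - [0,0.008,-0.001,0,0.45]
    - [0,0.01,-0.001,0,0.45]
    - [0,0.012,-0.001,0,0.45]
    - [0,0.014,-0.001,0,0.45]
    - [0,0.016,-0.001,0,0.45]
    - [0,0.0175,-0.001,0,0.45]
    - [0,0.0175,-0.001,0,0.45]

```text
t: 7.68
eef_pos: [529.8, 57.4, 268.7]
tcp_rot: [3.141, 0.0, 1.682]
ft_force: [-0.2, 0.0, -0.5]
opening: 0.449
grip_force: 0.1
```

Emit:
carry_out:
  series:
    - [0,0.001,0,0,0.45]
    - [0,0.002,0,0,0.45]
    - [0,0.003,0,0,0.45]
    - [0,0.003,0,0,0.45]

```text
t: 8.18
eef_pos: [532.7, 57.7, 268.7]
tcp_rot: [3.141, 0.0, 1.682]
ft_force: [-1.2, -0.1, -0.0]
opening: 0.452
grip_force: 0.6
```

Emit:
carry_out:
  series:
    - [0,0.0007,0,0,0.45]
    - [0,0.0014,0,0,0.45]
    - [0,0.002,0,0,0.45]
    - [0,0.002,0,0,0.45]

```text
t: 8.68
eef_pos: [534.6, 57.9, 268.7]
tcp_rot: [3.141, 0.0, 1.682]
ft_force: [-2.2, -0.7, 0.0]
opening: 0.448
grip_force: 0.8
```

Emit:
carry_out:
  series:
    - [0,0.0005,0,0,0.45]
    - [0,0.001,0,0,0.45]
    - [0,0.0015,0,0,0.45]
    - [0,0.0015,0,0,0.45]

```text
t: 9.18
eef_pos: [536.0, 58.1, 268.7]
tcp_rot: [-3.141, 0.0, 1.682]
ft_force: [-3.7, -1.5, 2.5]
opening: 0.448
grip_force: 1.7
```

Emit:
carry_out:
  series:
    - [0,0.0005,0,0,0.45]
    - [0,0.001,0,0,0.45]
    - [0,0.001,0,0,0.45]

```text
t: 9.55
eef_pos: [536.5, 58.2, 268.7]
tcp_rot: [-3.139, -0.0, 1.682]
ft_force: [-7.9, -2.3, 4.5]
opening: 0.45
grip_force: 3.8
```

```bash
python3 - <<'E'
from h import *
P=pose(); s=env.state(); print(s['eef_pos'],s['t'],s['ft_force'],s['moment'])
im,d=env.read_camera('wrist'); np.savez('w4.npz',im=im,d=d,P=P)
im2,d2=env.read_camera('side')
a=cv2.resize(im[120:350,180:400],None,fx=2,fy=2)
b=cv2.resize(im2[220:300,220:330],None,fx=3,fy=3,interpolation=cv2.INTER_CUBIC)
c=np.zeros((460,780,3),np.uint8); c[:,:440]=a; c[:240,440:770]=b
cv2.imwrite('pics/w4.png',c[:,:,::-1])
E
```

```text
[536.53  58.16 268.7 ] 9.55 [-7.9  -2.27  4.54] [-0.32  1.19 -0.03]
```

View pics/w4.png

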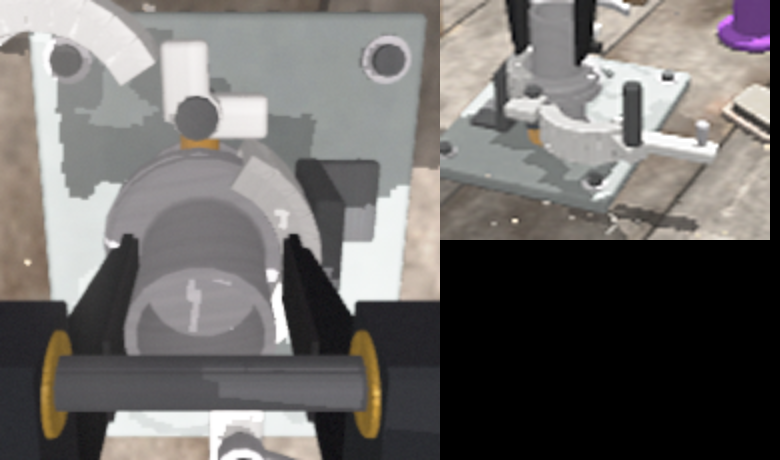

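It looks home, with force rising steeply to about 8 N. I'll back off to release it, lift, shift sideways and check from above.

Emit:
carry_out:
  series:
    - [0,-0.001,0,0,0.45]
    - [0,-0.003,0,0,0.5]
    - [0,-0.003,0,0,0.6]
    - [0,-0.003,-0.01,0,0.6]
    - [0,-0.003,-0.05,0,0.8]
    - [-0.04,-0.003,-0.1,0,1]
    - [-0.09,-0.003,-0.13,0,1]
    - [-0.09,-0.003,-0.13,0,1]

```text
t: 10.65
eef_pos: [544.3, -34.0, 401.7]
tcp_rot: [3.136, 0.002, 1.679]
ft_force: [0.9, -0.0, 0.1]
opening: 0.965
grip_force: 0.0
```

```bash
cat > m.py <<'E'
from h import *
import sys
tag=sys.argv[1]
P=pose(); s=env.state(); print(s['eef_pos'],s['tcp_rot'],s['t'],s['ft_force'])
im,d=env.read_camera('wrist'); np.savez(tag+'.npz',im=im,d=d,P=P); cv2.imwrite(f'pics/{tag}.png',cv2.resize(im,(784,588))[:,:,::-1])
K,T=camT('wrist',P); X=cloud(K,T,d); Z=X[...,2]; c0=np.array([530,56.3])
near=(d>0)&(np.hypot(X[...,0]-c0[0],X[...,1]-c0[1])<60)
def fit(m,r,c,side,tol):
    p=X[m][:,:2]; c=np.array(c,float)
    return p
from scipy.optimize import least_squares
top=near&(abs(Z-114)<3); p=X[top][:,:2]; v,u=np.nonzero(top)
(cx,cy),r=cv2.minEnclosingCircle(np.c_[u,v].astype(np.float32)); print('pipe top',ray(K,T,cx,cy,114),r,len(p),Z[top].mean())
fl=near&(Z>54)&(Z<68); print(np.histogram(Z[near],bins=range(50,80,2)))
yx=np.array([np.cos(.11),np.sin(.11)]); yy=np.array([-yx[1],yx[0]])
L=(X[...,:2]-c0)@np.c_[yx,yy]
for nm,lo,hi in(("standfl",56,60.5),("stubfl",63,67.5),("lip",69.5,75)):
    m=near&(Z>lo)&(Z<hi); l=L[m]
    row=abs(l[:,1])<6; x=l[row,0]; print(nm,m.sum(),np.percentile(x,[0,2,50,98,100]) if len(x) else None)
# stub flange outer arc on -x side
m=(near&(Z>62)&(Z<68)&(L[...,0]<-5)); p=L[m]
rr=[]
for a in np.arange(np.pi*.6,np.pi*1.4,.08):
    w=np.array([np.cos(a),np.sin(a)]); q=p[abs(p@[-w[1],w[0]])<2]@w
    if len(q)>3: rr.append(q.max()*w)
rr=np.array(rr)
if len(rr)>5:
    f=least_squares(lambda c:np.hypot(*(rr-c).T)-32,[0,0],loss='soft_l1'); print('stub flange centre (stand)',f.x,len(rr))
E
python3 m.py w5
```

```text
[544.34 -33.96 401.74] [3.14 0.   1.68] 10.65 [ 0.91 -0.02  0.13]
pipe top [531.44  56.74 114.  ] 24.378623962402344 547 113.58311052932729
(array([  8,  12,  49, 599, 219, 230, 166, 843, 360, 187, 829, 437,  54,
         1]), array([50, 52, 54, 56, 58, 60, 62, 64, 66, 68, 70, 72, 74, 76, 78]))
standfl 839 [-31.07 -31.07 -30.64  47.03  47.04]
stubfl 1267 [-29.53 -29.33 -23.43  42.22  45.58]
lip 1391 [26.21 26.25 32.02 37.84 38.72]
stub flange centre (stand) [2.12 0.05] 32
```

View pics/w5.png

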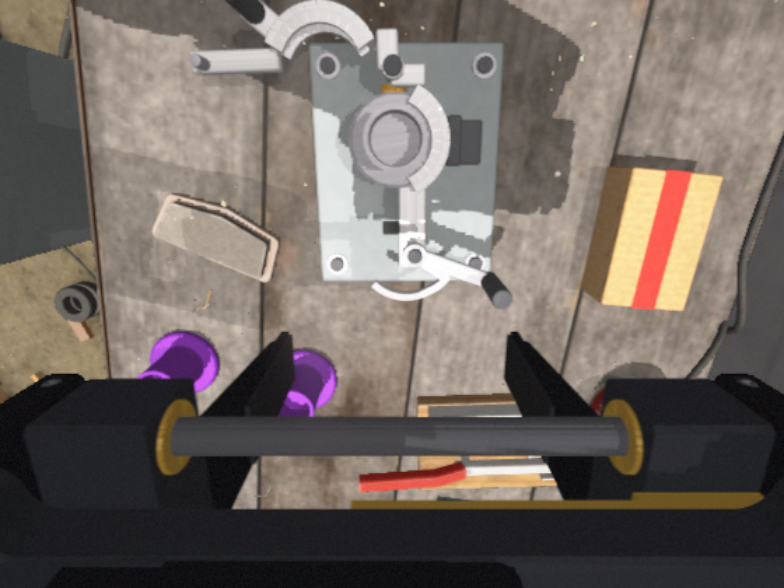

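The stub is home: the lip edges match my stand centre and the stub sits at +1.5 to 2 mm. Next I'll work out the swing-post moves.

```bash
cat > g.py <<'E'
from h import *
C0=np.array([530,56.3]); YAW=.11; A=np.array([[np.cos(YAW),-np.sin(YAW)],[np.sin(YAW),np.cos(YAW)]])
def W(p): return C0+A@np.asarray(p,float)
def S(w): return A.T@(np.asarray(w)[:2]-C0)
def swing(th,off=0):
    a=np.radians(248.4)-th; r=92.5; return np.array([0,46])+r*np.array([np.cos(a),np.sin(a)])+off*np.array([-np.sin(a),np.cos(a)]), a+np.pi/2
def lev(th,off=0):  # angle 0 dir (-.64,-.77), opens anticlockwise
    a=np.arctan2(-.77,-.64)+th; return np.array([15,-80])+60*np.array([np.cos(a),np.sin(a)])+off*np.array([np.sin(a),-np.cos(a)]), a-np.pi/2
def move(ps,al,z,P=None):  # stand point, stand dir of tool y -> shift m, turn deg
    P=pose() if P is None else P; w=np.r_[W(ps),z]; sh=P[:3,:3].T@(w-P[:3,3])/1000
    cur=np.arctan2(P[1,1],P[0,1]); t=-np.degrees(al+YAW-cur); t=(t+180)%360-180
    return np.round(np.r_[sh,t],4)
E
python3 - <<'E'
from g import *
f=np.load('w5.npz'); K,T=camT('wrist',f['P'])
for th in(1.4,1.5,1.55): p,a=swing(th); print(th,p,np.array(proj(K,T,np.r_[W(p),112]))*1.4)
for th in(1.8,1.95,2.1): p,a=lev(th); print(th,p,np.array(proj(K,T,np.r_[W(p),112]))*1.4)
p,a=swing(1.5); print(move(p,a,340))
E
```

```text
1.4 [-90.54  64.94] [223.47  12.58]
1.5 [-88.2   73.88] [225.84  -6.48]
1.55 [-86.69  78.26] [227.7  -15.97]
1.8 [  68.65 -106.87] [496.98 309.95]
1.95 [ 72.06 -98.55] [503.01 297.95]
2.1 [ 74.19 -89.81] [507.21 285.13]
[  0.16  -0.09   0.06 107.49]
```

Emit:
carry_out:
  series:
    - [0.05,-0.09,-0.02,10.7,1]
    - [0.1,-0.09,0,21.4,0.6]
    - [0.16,-0.09,0.03,32,0.35]
    - [0.16,-0.09,0.06,42.5,0.35]
    - [0.16,-0.09,0.06,53,0.35]
    - [0.16,-0.09,0.06,64,0.35]
    - [0.16,-0.09,0.06,74,0.35]
    - [0.16,-0.09,0.06,85,0.35]
    - [0.16,-0.09,0.06,96,0.35]
    - [0.16,-0.09,0.06,106,0.35]
    - [0.16,-0.09,0.06,107.5,0.35]
    - [0.16,-0.09,0.06,107.5,0.35]

```text
t: 12.2
eef_pos: [436.6, 117.9, 338.4]
tcp_rot: [3.141, 0.001, -0.19]
ft_force: [0.4, -0.4, -0.0]
opening: 0.349
grip_force: 0.0
```

```bash
python3 - <<'E'
from g import *
P=pose(); s=env.state(); print(s['eef_pos'],s['tcp_rot'],s['t'],s['joints'],s['ft_force'])
im,d=env.read_camera('wrist'); np.savez('w6.npz',im=im,d=d,P=P); cv2.imwrite('pics/w6.png',cv2.resize(im,(784,588))[:,:,::-1])
K,T=camT('wrist',P); X=cloud(K,T,d)
m=(d>0)&(abs(X[...,2]-111)<4)&(np.hypot(*(X[...,:2]-W([-88,74])).transpose(2,0,1))<40)
v,u=np.nonzero(m); print(m.sum())
if m.sum():
    (cx,cy),r=cv2.minEnclosingCircle(np.c_[u,v].astype(np.float32)); p=ray(K,T,cx,cy,112); q=S(p); print(cx*1.4,cy*1.4,r,q,np.hypot(*(q-[0,46])),np.radians(248.4)-np.arctan2(*(q-[0,46])[::-1])%(2*np.pi))
E
```

```text
[436.59 117.87 338.42] [ 3.14  0.   -0.19] 12.2 [ 0.12  0.34  2.04 -0.    0.75  1.88] [ 0.4  -0.38 -0.03]
288
386.8834289550781 322.9552581787109 9.688569068908691 [-85.15  77.12] 90.66095905086728 1.5442384809979384
```

View pics/w6.png

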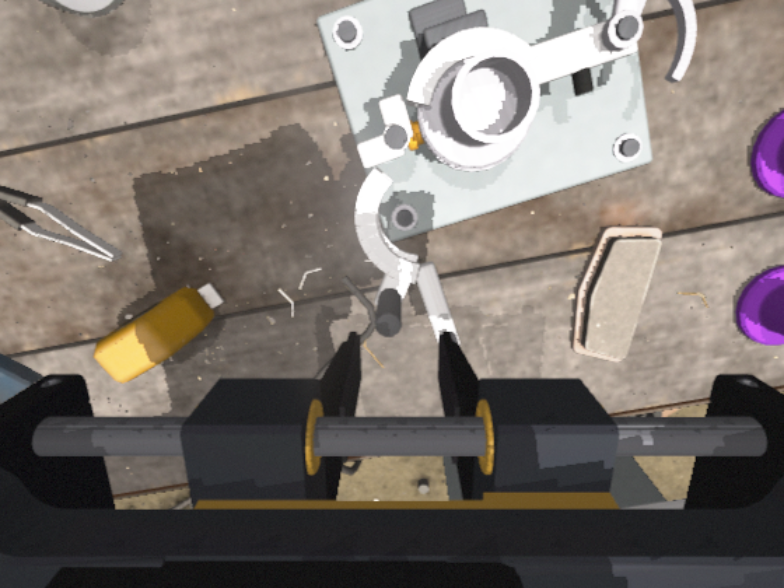

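The wrist view shows the swing post at (387,323), between the fingers, with θ≈1.54. I'll compute the descent and the arc.

```bash
python3 - <<'E'
from g import *
P=pose()
p,a=swing(1.544); print(move(p,a,271))
Q=P.copy(); b=a+YAW; Q[:3,:3]=np.c_[[-np.sin(b),np.cos(b),0],[np.cos(b),np.sin(b),0],[0,0,-1]]; Q[:2,3]=W(p); Q[2,3]=271
print(np.linalg.det(Q[:3,:3]),P[:3,:2],Q[:3,:2])
for th in np.arange(1.544,0.1,-.1): p,a=swing(th,3.5); m=move(p,a,271,Q); print(f"[{m[0]:.4f}, {m[1]:.4f}, 0, {m[3]:.1f}, 0.22],",f"{th:.3f}")
E
```

```text
[-0.   -0.01  0.07  2.86]
1.0 [[ 0.98 -0.19]
 [-0.19 -0.98]
 [-0.    0.  ]] [[ 0.97 -0.24]
 [-0.24 -0.97]
 [ 0.    0.  ]]
[-0.0000, 0.0035, 0, 0.0, 0.22], 1.544
[0.0008, 0.0127, 0, -5.7, 0.22], 1.444
[0.0025, 0.0218, 0, -11.5, 0.22], 1.344
[0.0052, 0.0307, 0, -17.2, 0.22], 1.244
[0.0087, 0.0392, 0, -22.9, 0.22], 1.144
[0.0130, 0.0474, 0, -28.6, 0.22], 1.044
[0.0181, 0.0551, 0, -34.4, 0.22], 0.944
[0.0240, 0.0623, 0, -40.1, 0.22], 0.844
[0.0306, 0.0688, 0, -45.8, 0.22], 0.744
[0.0377, 0.0746, 0, -51.6, 0.22], 0.644
[0.0455, 0.0797, 0, -57.3, 0.22], 0.544
[0.0537, 0.0840, 0, -63.0, 0.22], 0.444
[0.0622, 0.0875, 0, -68.8, 0.22], 0.344
[0.0711, 0.0901, 0, -74.5, 0.22], 0.244
[0.0802, 0.0917, 0, -80.2, 0.22], 0.144
```

Emit:
carry_out:
  series:
    - [-0.0015,-0.0057,0,2.9,0.35]
    - [-0.0015,-0.0057,0.03,2.9,0.35]
    - [-0.0015,-0.0057,0.055,2.9,0.35]
    - [-0.0015,-0.0057,0.0674,2.9,0.35]
    - [-0.0015,-0.0057,0.0674,2.9,0.3]
    - [-0.0015,-0.0057,0.0674,2.9,0.22]
    - [-0.0015,-0.0057,0.0674,2.9,0.22]

```text
t: 13.12
eef_pos: [436.6, 123.3, 272.0]
tcp_rot: [-3.141, -0.001, -0.244]
ft_force: [-0.3, 0.4, 0.7]
opening: 0.228
grip_force: 0.0
```

No contact, so the post is straddled. Now I'll follow the arc.

Emit:
carry_out:
  series:
    - [0,0.0035,0,0,0.22]
    - [0.0008,0.0127,0,-5.7,0.22]
    - [0.0025,0.0218,0,-11.5,0.22]
    - [0.0052,0.0307,0,-17.2,0.22]
    - [0.0087,0.0392,0,-22.9,0.22]
    - [0.013,0.0474,0,-28.6,0.22]
    - [0.0181,0.0551,0,-34.4,0.22]
    - [0.024,0.0623,0,-40.1,0.22]
    - [0.0306,0.0688,0,-45.8,0.22]
    - [0.0377,0.0746,0,-51.6,0.22]
    - [0.0455,0.0797,0,-57.3,0.22]
    - [0.0537,0.084,0,-63,0.22]
    - [0.0622,0.0875,0,-68.8,0.22]
    - [0.0711,0.0901,0,-74.5,0.22]
    - [0.0711,0.0901,0,-74.5,0.22]

```text
t: 15.0
eef_pos: [483.7, 18.4, 271.4]
tcp_rot: [3.141, 0.0, 1.055]
ft_force: [0.3, -0.2, -0.5]
opening: 0.22
grip_force: 0.0
```

```bash
cat > st.py <<'E'
from g import *
s=env.state(); P=pose(); print(s['t'],S(s['eef_pos']),s['tcp_rot'],'F tool',P[:3,:3].T@s['ft_force'],s['opening'],s['grip_force'])
q=S(s['eef_pos'])-[0,46]; print('tcp r',np.hypot(*q),'th',np.radians(248.4)-np.arctan2(q[1],q[0])%(2*np.pi))
E
python3 st.py
```

```text
15.0 [-50.2  -32.56] [3.14 0.   1.06] F tool [-0.04  0.34  0.53] 0.2201090051820345 0.0
tcp r 93.2253359046747 th 0.191579392135095
```

Emit:
carry_out:
  series:
    - [0.0001,0.003,0,-1.8,0.22]
    - [0.0002,0.006,0,-3.6,0.22]
    - [0.0004,0.009,0,-5.4,0.22]
    - [0.0007,0.0115,0,-7,0.22]

```text
t: 15.5
eef_pos: [493.5, 13.9, 271.3]
tcp_rot: [-3.14, 0.0, 1.178]
ft_force: [-3.7, 6.0, 1.3]
opening: 0.22
grip_force: 2.6
```

```bash
python3 st.py
```

```text
15.5 [-40.92 -38.1 ] [-3.14  0.    1.18] F tool [ 4.14 -5.69 -1.33] 0.22040239433674647 2.607104256749153
tcp r 93.53131445877547 th 0.0758759697810083
```

Emit:
carry_out:
  series:
    - [0,0.001,0,-0.6,0.22]
    - [0,0.002,0,-1.2,0.22]
    - [0,0.003,0,-1.8,0.22]
    - [0,0.003,0,-1.8,0.22]

```text
t: 16.0
eef_pos: [496.3, 12.8, 271.3]
tcp_rot: [-3.14, 0.0, 1.209]
ft_force: [-2.0, 5.1, 1.3]
opening: 0.219
grip_force: 2.2
```

```bash
python3 st.py
```

```text
16.0 [-38.32 -39.54] [-3.14  0.    1.21] F tool [ 4.1  -3.68 -1.26] 0.21903507195693891 2.2468603402376175
tcp r 93.73438158344882 th 0.04413727862843775
```

Emit:
carry_out:
  series:
    - [0,0.0005,0,-0.3,0.22]
    - [0,0.001,0,-0.6,0.22]
    - [0,0.0015,0,-0.9,0.22]
    - [0,0.0015,0,-0.9,0.22]

```text
t: 16.5
eef_pos: [497.6, 12.3, 271.3]
tcp_rot: [-3.14, 0.0, 1.224]
ft_force: [-3.2, 5.0, 2.3]
opening: 0.221
grip_force: 2.4
```

```bash
python3 st.py
```

```text
16.5 [-37.04 -40.18] [-3.14  0.    1.22] F tool [ 3.59 -4.68 -2.28] 0.22055997205898573 2.3936107009649277
tcp r 93.79651496267142 th 0.028910582481231906
```

Emit:
carry_out:
  series:
    - [0,0.0005,0,-0.3,0.22]
    - [0,0.001,0,-0.6,0.22]
    - [0,0.0015,0,-0.9,0.22]
    - [0,0.0015,0,-0.9,0.22]

```text
t: 17.0
eef_pos: [499.0, 11.8, 271.3]
tcp_rot: [-3.14, 0.0, 1.24]
ft_force: [-3.5, 4.9, 1.5]
opening: 0.219
grip_force: 2.4
```

```bash
python3 st.py
```

```text
17.0 [-35.68 -40.83] [-3.14  0.    1.24] F tool [ 3.49 -4.86 -1.52] 0.21936893623521872 2.39142045378685
tcp r 93.87885877992994 th 0.012908884385534947
```

Emit:
carry_out:
  series:
    - [0,0.0005,0,-0.3,0.22]
    - [0,0.001,0,-0.6,0.22]
    - [0,0.001,0,-0.6,0.22]

```text
t: 17.38
eef_pos: [499.9, 11.5, 271.3]
tcp_rot: [-3.14, 0.0, 1.251]
ft_force: [-3.6, 5.5, 0.8]
opening: 0.218
grip_force: 2.4
```

```bash
python3 st.py
```

```text
17.375 [-34.82 -41.27] [-3.14  0.    1.25] F tool [ 4.08 -5.11 -0.84] 0.21844760972559504 2.3701968044042587
tcp r 93.96271928849468 th 0.002629747827526785
```

Emit:
carry_out:
  series:
    - [0,0.0005,0,-0.3,0.22]
    - [0,0.001,0,-0.6,0.22]
    - [0,0.001,0,-0.6,0.22]

```text
t: 17.75
eef_pos: [500.6, 11.3, 271.2]
tcp_rot: [-3.139, 0.0, 1.261]
ft_force: [-4.4, 7.0, 3.0]
opening: 0.22
grip_force: 3.3
```

```bash
python3 st.py
```

```text
17.75 [-34.13 -41.53] [-3.14  0.    1.26] F tool [ 5.33 -6.33 -2.96] 0.21979780058848108 3.295404016971588
tcp r 93.94892585163471 th -0.0052086623030973556
```

Emit:
carry_out:
  series:
    - [0,0.0004,0,-0.2,0.22]
    - [0,0.0008,0,-0.4,0.22]
    - [0,0.0008,0,-0.4,0.22]

```text
t: 18.12
eef_pos: [501.1, 11.2, 271.2]
tcp_rot: [-3.138, 0.0, 1.268]
ft_force: [-7.0, 7.9, 4.4]
opening: 0.222
grip_force: 4.7
```

```bash
python3 st.py
```

```text
18.125 [-33.72 -41.64] [-3.14  0.    1.27] F tool [ 5.42 -9.07 -4.32] 0.22228080881631573 4.6961939334869385
tcp r 93.90767717497563 th -0.009692611584187105
```

Emit:
carry_out:
  series:
    - [0,0.0004,0,0,0.22]
    - [0,0.0008,0,0,0.22]
    - [0,0.0008,0,0,0.22]
    - [0,0.0008,0,0,0.22]

```text
t: 18.62
eef_pos: [501.4, 11.1, 271.1]
tcp_rot: [-3.136, 0.0, 1.268]
ft_force: [-9.6, 9.5, 6.4]
opening: 0.225
grip_force: 6.2
```

```bash
python3 st.py
```

```text
18.625 [-33.37 -41.77] [-3.14  0.    1.27] F tool [  6.24 -12.04  -6.36] 0.225112053540452 6.154607981443405
tcp r 93.90462616946695 th -0.01365419866361961
```

Emit:
carry_out:
  series:
    - [0,0.0005,0,0,0.22]
    - [0,0.0005,0,0,0.22]
    - [0,0.0005,0,0,0.22]

```text
t: 19.0
eef_pos: [501.7, 11.0, 271.1]
tcp_rot: [-3.135, 0.0, 1.268]
ft_force: [-11.2, 10.5, 7.5]
opening: 0.222
grip_force: 7.1
```

```bash
python3 st.py; python3 - <<'E'
from g import *
p,a=lev(1.95); print(p,np.degrees(a),list(move(p,a,340)),list(move(p,a+np.pi,340)), env.state()['joints'])
E
```

```text
19.0 [-33.14 -41.9 ] [-3.14  0.    1.27] F tool [  6.65 -13.91  -7.43] 0.2224280465026312 7.072799205780029
tcp r 93.9413240808283 th -0.01643340185514308
[ 72.06 -98.55] -108.00553282144524 [np.float64(-0.0097), np.float64(0.1187), np.float64(-0.0696), np.float64(84.3512)] [np.float64(-0.0097), np.float64(0.1187), np.float64(-0.0696), np.float64(-95.6488)] [-0.11  0.51  1.99  0.    0.65  0.19]
```

The buffer bears by feel (14 N at the post). I'll back off, lift and go above the lever post.

Emit:
carry_out:
  series:
    - [0,-0.003,0,0,0.22]
    - [0,-0.0055,0,0,0.22]
    - [0,-0.0055,0,0,0.3]
    - [0,-0.0055,-0.03,0,0.3]
    - [0,-0.0055,-0.07,-10,0.35]
    - [-0.01,0.06,-0.07,-20,0.35]
    - [-0.01,0.119,-0.07,-30,0.35]
    - [-0.01,0.119,-0.07,-40,0.35]
    - [-0.01,0.119,-0.07,-50,0.35]
    - [-0.01,0.119,-0.07,-60,0.35]
    - [-0.01,0.119,-0.07,-70,0.35]
    - [-0.01,0.119,-0.07,-80,0.35]
    - [-0.01,0.119,-0.07,-90,0.35]
    - [-0.01,0.119,-0.07,-95.6,0.35]
    - [-0.01,0.119,-0.07,-95.6,0.35]

```text
t: 20.88
eef_pos: [614.2, -35.0, 341.3]
tcp_rot: [-3.141, 0.0, 2.936]
ft_force: [0.6, 0.5, -0.9]
opening: 0.353
grip_force: 0.0
```

```bash
python3 - <<'E'
from g import *
P=pose(); s=env.state(); print(s['eef_pos'],s['tcp_rot'],s['t'],s['joints'],s['ft_force'])
im,d=env.read_camera('wrist'); np.savez('w7.npz',im=im,d=d,P=P); cv2.imwrite('pics/w7.png',cv2.resize(im,(784,588))[:,:,::-1])
K,T=camT('wrist',P); X=cloud(K,T,d)
for nm,c,o,z0 in(('lever',[72,-98],[15,-80],np.arctan2(-.77,-.64)),('swing',[-34,-40],[0,46],np.radians(248.4))):
  m=(d>0)&(abs(X[...,2]-111)<4)&(np.hypot(*(X[...,:2]-W(c)).transpose(2,0,1))<28)
  v,u=np.nonzero(m); print(nm,m.sum())
  if m.sum():
    (cx,cy),r=cv2.minEnclosingCircle(np.c_[u,v].astype(np.float32)); q=S(ray(K,T,cx,cy,112)); e=q-o; print(cx*1.4,cy*1.4,r,q,np.hypot(*e),(np.arctan2(e[1],e[0])-z0+np.pi)%(2*np.pi)-np.pi)
E
```

```text
[614.21 -34.97 341.28] [-3.14  0.    2.94] 20.875 [-0.16  0.54  1.65 -0.    0.94 -1.53] [ 0.59  0.5  -0.85]
lever 281
397.93346557617184 320.669107055664 9.611373901367188 [  70.66 -100.12] 59.188515321300144 1.9173290345644638
swing 462
455.7 56.699999999999996 12.980854988098145 [-37.65 -38.33] 92.35786014696855 -0.04292271787481283
```

View pics/w7.png

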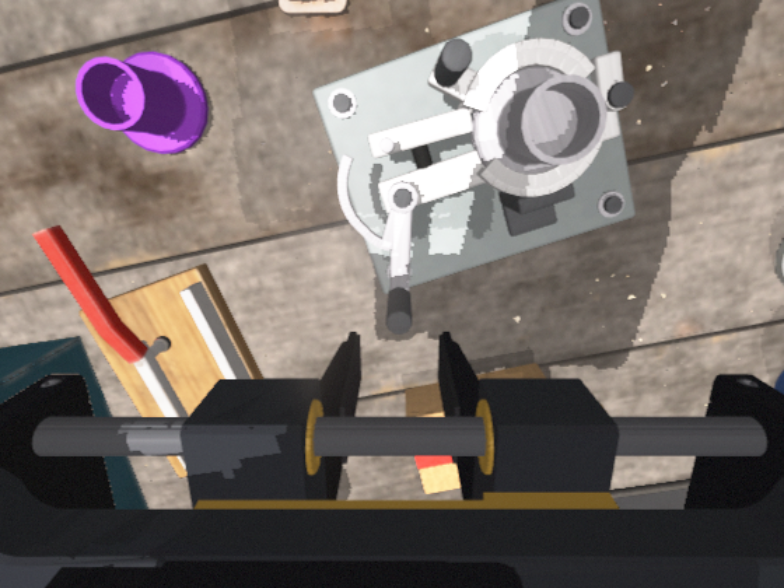

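The wrist view shows the lever post at (398,320) between the fingers (θ≈1.92). The clamp is shut at θ≈0.04. I'll compute the lever arc.

```bash
python3 - <<'E'
from g import *
p,a=lev(1.917); a+=np.pi; print(p,list(move(p,a,271)))
Q=np.eye(4); b=a+YAW; Q[:3,:3]=np.c_[[-np.sin(b),np.cos(b),0],[np.cos(b),np.sin(b),0],[0,0,-1]]; Q[:2,3]=W(p); Q[2,3]=271
for th in np.arange(1.917,0.2,-.1): p,a=lev(th,3.5); m=move(p,a+np.pi,271,Q); print(f"[{m[0]:.4f}, {m[1]:.4f}, 0, {m[3]:.1f}, 0.22],",f"{th:.3f}")
E
```

```text
[  71.42 -100.42] [np.float64(0.002), np.float64(-0.0012), np.float64(0.0703), np.float64(1.7425)]
[-0.0000, -0.0035, 0, 0.0, 0.22], 1.917
[0.0006, -0.0095, 0, 5.7, 0.22], 1.817
[0.0019, -0.0154, 0, 11.5, 0.22], 1.717
[0.0037, -0.0211, 0, 17.2, 0.22], 1.617
[0.0061, -0.0266, 0, 22.9, 0.22], 1.517
[0.0090, -0.0318, 0, 28.6, 0.22], 1.417
[0.0125, -0.0368, 0, 34.4, 0.22], 1.317
[0.0164, -0.0413, 0, 40.1, 0.22], 1.217
[0.0207, -0.0455, 0, 45.8, 0.22], 1.117
[0.0254, -0.0492, 0, 51.6, 0.22], 1.017
[0.0305, -0.0524, 0, 57.3, 0.22], 0.917
[0.0359, -0.0551, 0, 63.0, 0.22], 0.817
[0.0415, -0.0572, 0, 68.8, 0.22], 0.717
[0.0473, -0.0587, 0, 74.5, 0.22], 0.617
[0.0533, -0.0597, 0, 80.2, 0.22], 0.517
[0.0592, -0.0601, 0, 85.9, 0.22], 0.417
[0.0653, -0.0599, 0, 91.7, 0.22], 0.317
[0.0712, -0.0590, 0, 97.4, 0.22], 0.217
```

Emit:
carry_out:
  series:
    - [0.002,-0.0012,0.03,1.7,0.35]
    - [0.002,-0.0012,0.055,1.7,0.35]
    - [0.002,-0.0012,0.0703,1.7,0.35]
    - [0.002,-0.0012,0.0703,1.7,0.3]
    - [0.002,-0.0012,0.0703,1.7,0.22]
    - [0.002,-0.0012,0.0703,1.7,0.22]

```text
t: 21.68
eef_pos: [612.1, -35.6, 271.9]
tcp_rot: [3.142, 0.001, 2.907]
ft_force: [-0.7, 0.2, 0.9]
opening: 0.224
grip_force: 0.0
```

Emit:
carry_out:
  series:
    - [0,-0.0035,0,0,0.22]
    - [0.0006,-0.0095,0,5.7,0.22]
    - [0.0019,-0.0154,0,11.5,0.22]
    - [0.0037,-0.0211,0,17.2,0.22]
    - [0.0061,-0.0266,0,22.9,0.22]
    - [0.009,-0.0318,0,28.6,0.22]
    - [0.009,-0.0318,0,28.6,0.22]

```text
t: 22.55
eef_pos: [595.7, -64.7, 271.4]
tcp_rot: [3.141, 0.001, 2.409]
ft_force: [-0.2, -0.2, -1.1]
opening: 0.219
grip_force: 0.0
```

```bash
cat > sl.py <<'E'
from g import *
s=env.state(); P=pose(); print(s['t'],S(s['eef_pos']),s['tcp_rot'],'F tool',P[:3,:3].T@s['ft_force'],s['opening'],s['grip_force'])
q=S(s['eef_pos'])-[15,-80]; th=(np.arctan2(q[1],q[0])-np.arctan2(-.77,-.64)+np.pi)%(2*np.pi)-np.pi; print('tcp r',np.hypot(*q),'th',th,'post th',th+3.5/60)
t=np.array([q[1],-q[0]])/np.hypot(*q); print('tangential F',-(A.T@s['ft_force'][:2])@t)
E
python3 sl.py
```

```text
22.55 [  52.01 -127.49] [3.14 0.   2.41] F tool [ 0.08 -0.29  1.06] 0.21877686856227313 0.0
tcp r 60.21214990882031 th 1.3554969728417134 post th 1.4138303061750468
tangential F -0.29240969279431106
```

Emit:
carry_out:
  series:
    - [0.0001,-0.003,0,2.9,0.22]
    - [0.0003,-0.006,0,5.7,0.22]
    - [0.0007,-0.009,0,8.6,0.22]
    - [0.0012,-0.012,0,11.5,0.22]

```text
t: 23.05
eef_pos: [587.0, -72.3, 271.2]
tcp_rot: [3.141, 0.0, 2.209]
ft_force: [0.8, 2.7, 1.0]
opening: 0.22
grip_force: 1.2
```

```bash
python3 sl.py
```

```text
23.05 [  42.52 -134.11] [3.14 0.   2.21] F tool [ 1.68  2.25 -0.97] 0.21998269212838664 1.2444309890270233
tcp r 60.70732788843129 th 1.1640306994718363 post th 1.2223640328051697
tangential F 2.1527457415281743
```

Emit:
carry_out:
  series:
    - [0,-0.0015,0,1.5,0.22]
    - [0.0001,-0.003,0,2.9,0.22]
    - [0.0001,-0.003,0,2.9,0.22]

```text
t: 23.42
eef_pos: [584.4, -74.2, 271.1]
tcp_rot: [3.142, 0.0, 2.158]
ft_force: [0.9, 2.3, 1.2]
opening: 0.218
grip_force: 0.8
```

```bash
python3 sl.py
```

```text
23.425 [  39.76 -135.73] [3.14 0.   2.16] F tool [ 1.4   2.03 -1.18] 0.21841773326541006 0.7818178273737431
tcp r 60.98595487837839 th 1.1115695013119868 post th 1.1699028346453202
tangential F 1.9417185166890982
```

Emit:
carry_out:
  series:
    - [0.0001,-0.003,0,2.9,0.22]
    - [0.0003,-0.006,0,5.7,0.22]
    - [0.0003,-0.006,0,5.7,0.22]

```text
t: 23.8
eef_pos: [579.2, -77.4, 271.1]
tcp_rot: [-3.142, 0.0, 2.058]
ft_force: [0.8, 0.5, 0.4]
opening: 0.22
grip_force: 0.3
```

```bash
python3 sl.py
```

```text
23.8 [  34.26 -138.31] [-3.14  0.    2.06] F tool [ 0.12  0.93 -0.39] 0.22025708656938897 0.29008911922574043
tcp r 61.40916991150726 th 1.0124014278632458 post th 1.0707347611965792
tangential F 0.9258444863449291
```

Emit:
carry_out:
  series:
    - [0.0006,-0.003,0,2.9,0.22]
    - [0.0012,-0.006,0,5.7,0.22]
    - [0.0012,-0.006,0,5.7,0.22]

```text
t: 24.18
eef_pos: [573.8, -79.1, 271.1]
tcp_rot: [3.14, 0.001, 1.959]
ft_force: [4.0, 2.0, -1.7]
opening: 0.217
grip_force: 2.3
```

```bash
python3 sl.py
```

```text
24.175 [  28.68 -139.39] [3.14 0.   1.96] F tool [0.39 4.45 1.75] 0.21723380035530798 2.289358377456665
tcp r 60.950186570142066 th 0.919892845860101 post th 0.9782261791934344
tangential F 4.424501056017381
```

Emit:
carry_out:
  series:
    - [0.0001,-0.001,0,1,0.22]
    - [0.0002,-0.002,0,2,0.22]
    - [0.0002,-0.002,0,2,0.22]

```text
t: 24.55
eef_pos: [572.2, -79.5, 271.1]
tcp_rot: [3.139, 0.001, 1.924]
ft_force: [7.5, 3.3, -3.3]
opening: 0.219
grip_force: 3.7
```

```bash
python3 sl.py
```

```text
24.55 [  27.   -139.64] [3.14 0.   1.92] F tool [0.51 8.13 3.33] 0.21907851137199022 3.7327198684215546
tcp r 60.835405696596204 th 0.891980820786209 post th 0.9503141541195423
tangential F 8.103205378218247
```

Emit:
carry_out:
  series:
    - [0,-0.0005,0,0.5,0.22]
    - [0.0001,-0.001,0,1,0.22]
    - [0.0001,-0.001,0,1,0.22]

```text
t: 24.92
eef_pos: [571.3, -79.8, 271.1]
tcp_rot: [3.139, 0.001, 1.907]
ft_force: [7.1, 3.5, -4.8]
opening: 0.221
grip_force: 4.2
```

```bash
python3 sl.py
```

```text
24.925 [  26.08 -139.77] [3.14 0.   1.91] F tool [0.93 7.81 4.8 ] 0.22140325319791335 4.202198535203934
tcp r 60.78521330994758 th 0.8768309585920253 post th 0.9351642919253587
tangential F 7.775809093849783
```

Emit:
carry_out:
  series:
    - [0,-0.0006,0,0.5,0.22]
    - [0.0001,-0.0012,0,1,0.22]
    - [0.0001,-0.0012,0,1,0.22]
    - [0.0001,-0.0012,0,1,0.22]

```text
t: 25.42
eef_pos: [570.2, -80.1, 271.1]
tcp_rot: [3.139, 0.001, 1.89]
ft_force: [8.0, 4.4, -4.4]
opening: 0.224
grip_force: 4.5
```

```bash
python3 sl.py
```

```text
25.425 [  24.97 -139.94] [3.14 0.   1.89] F tool [1.68 8.98 4.47] 0.2238177981885073 4.451898783445358
tcp r 60.762698977817095 th 0.8582381296841737 post th 0.916571463017507
tangential F 8.90791064109369
```

Emit:
carry_out:
  series:
    - [0,-0.0006,0,0.5,0.22]
    - [0.0001,-0.0012,0,1,0.22]
    - [0.0001,-0.0012,0,1,0.22]
    - [0.0001,-0.0012,0,1,0.22]

```text
t: 25.92
eef_pos: [569.0, -80.3, 271.1]
tcp_rot: [3.139, 0.001, 1.872]
ft_force: [8.3, 4.3, -4.0]
opening: 0.22
grip_force: 4.5
```

```bash
python3 sl.py
```

```text
25.925 [  23.8 -140.1] [3.14 0.   1.87] F tool [1.66 9.23 4.05] 0.2201644063540329 4.532604217529297
tcp r 60.742881492944385 th 0.8388101173621338 post th 0.8971434506954672
tangential F 9.156411794986603
```

Emit:
carry_out:
  series:
    - [0,-0.0006,0,0.5,0.22]
    - [0.0001,-0.0012,0,1,0.22]
    - [0.0001,-0.0012,0,1,0.22]
    - [0.0001,-0.0012,0,1,0.22]

```text
t: 26.42
eef_pos: [567.9, -80.6, 271.1]
tcp_rot: [3.139, 0.001, 1.855]
ft_force: [8.6, 4.4, -4.2]
opening: 0.22
grip_force: 4.9
```

```bash
python3 sl.py
```

```text
26.425 [  22.68 -140.22] [3.14 0.   1.85] F tool [1.84 9.52 4.25] 0.21963288085139662 4.880199730396271
tcp r 60.70905226551507 th 0.820237734779711 post th 0.8785710681130443
tangential F 9.432886342565578
```

It is tight at about 9.5–10 N. I'll back off to the middle of the gap, open and lift.

Emit:
carry_out:
  series:
    - [0,0.002,0,0,0.22]
    - [0,0.0045,0,0,0.24]
    - [0,0.0045,0,0,0.35]
    - [0,0.0045,0,0,0.35]
    - [0,0.0045,-0.03,0,0.35]
    - [0,0.0045,-0.08,0,0.35]
    - [-0.05,0.0045,-0.13,0,0.35]
    - [-0.05,0.0045,-0.13,0,0.35]
    - [-0.05,0.0045,-0.13,0,0.35]

```text
t: 27.55
eef_pos: [584.8, -127.6, 400.5]
tcp_rot: [-3.141, -0.0, 1.852]
ft_force: [0.3, 0.2, -0.3]
opening: 0.348
grip_force: 0.0
```

```bash
python3 - <<'E'
from g import *
P=pose(); s=env.state(); print(s['eef_pos'],s['t'],s['ft_force'])
im,d=env.read_camera('wrist'); K,T=camT('wrist',P); X=cloud(K,T,d)
for nm,c,o,z0 in(('lever',[16,-140],[15,-80],np.arctan2(-.77,-.64)),('swing',[-34,-40],[0,46],np.radians(248.4)),('stub',[1.5,0],[0,0],0)):
  m=(d>0)&(abs(X[...,2]-112)<4)&(np.hypot(*(X[...,:2]-W(c)).transpose(2,0,1))<28)
  v,u=np.nonzero(m); print(nm,m.sum())
  if m.sum():
    (cx,cy),r=cv2.minEnclosingCircle(np.c_[u,v].astype(np.float32)); q=S(ray(K,T,cx,cy,112)); e=q-o; print(q,np.hypot(*e),(np.arctan2(e[1],e[0])-z0+np.pi)%(2*np.pi)-np.pi)
E
```

```text
[ 584.84 -127.59  400.5 ] 27.55 [ 0.29  0.19 -0.32]
lever 198
[  25.53 -138.76] 59.69338612819563 0.8707479683682511
swing 235
[-37.9 -39.6] 93.61356186024032 -0.0397887604216276
stub 0
```

```bash
python3 - <<'E'
from g import *
K,T=camT('wrist',pose()); print('stub px in wrist',proj(K,T,np.r_[W([1.5,0]),114]))
im,d=env.read_camera('top'); K,T=camT('top'); X=cloud(K,T,d)
m=(d>0)&(X[...,2]>104)&(np.hypot(*(X[...,:2]-W([1.5,0])).transpose(2,0,1))<30)
print(m.sum(), S(X[m].mean(0)),np.median(X[m][:,2])) if m.sum() else print('none')
v,u=np.nonzero(m); (cx,cy),r=cv2.minEnclosingCircle(np.c_[u,v].astype(np.float32)); print(S(ray(K,T,cx,cy,114)))
E
```

```text
stub px in wrist (np.float64(287.7555317608231), np.float64(-46.25569873586798))
51 [ 6.53 -0.73] 113.9838422556852
[ 6.14 -1.1 ]
```

The top camera puts the stub at about +6 mm, the same offset it showed earlier for the stand, and the top is at z=114. So the stub is upright and in place. Handing in.

```bash
python3 -c "
from cell import env
print(env.job_done())"
```

```text
the job is handed in; nothing more can be done
None
```

I handed the job in at about 28 s of the 72 s allowed (no verdict came back): the stub is seated home, the hinged half is shut on its buffer (about 0.04 rad), and the lever is tight by feel at about 9.5 N (about 0.87 rad).

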